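# Surface probe on the slide warmer's mark

### The arm

A 6-joint arm with a two-finger parallel gripper is mounted at the origin on a cart in front of the work surface, level with it; the furniture and walls round the work are solid. World frame = base frame: x ahead of the robot, y to its left, z up, the work surface at z = 0. Lengths are in m, angles in rad, forces in N, time in s.
With the tool pointing down it reaches from about 0.375 to 0.975 m from the base axis. Payload 3.8 kg.
Tool frame: the origin (TCP) lies at the very end of the fingers, on their centre line; the grasp point (between the pads) lies bot.hold_point_z behind it (bot.hold_point_z is the distance from the TCP to the grasp point, in m); z points along the fingers, y is the line along which they close (so a half turn about z gives the same grasp; the last joint's range is limited). The gripper opens to 85 mm and grips with 20 to 120 N. Pads are 22 mm wide; open, the fingers measure 114 mm over their backs; the gripper's body (76 mm by 85 mm) begins 54 mm behind the grasp point. The pads swing forward as they close: fully open they stand 13 mm farther back than shut.
Start: joints at [1.307, 0.264, 1.604, -0, 1.274, -0.037], TCP at [0.152, 0.658, 0.231] pointing down, gripper open.
Joint ranges: [-2.63, 2.63], [-0.94, 2.18], [0.31, 2.57], [-1.31, 4.45], [0, 2.66], [-2.55, 2.55]. Speed limits (rad/s): [2.57, 2.57, 3.14, 3.14, 3.14, 3.14].

### API

Orientations are given as a rotation vector (axis times angle).
In Python, from workcell import bot gives the robot as it stands.
- The arm moves only by the shell command python3 jog.py 'ROWS' [OPENING] [FORCE]. ROWS is a JSON list of rows, 1 to 5 of them, each of 4 numbers: dx, dy, dz in m, then a turn about the tool's z in rad; each row shifts and turns the commanded pose from where the row before left it, along the tool's axes as they then stand; what a row does not reach is not made up. A row lasts 1/8 s, in which the tool goes at most 0.0625 m and 0.188 rad, less where a joint would pass 70% of its speed; a pose out of reach is approached as far as the arm can. OPENING is the opening from 0.0 (shut) to 1.0 (fully open), set as the command begins (- or left out keeps the last). The fingers move at their own pace and stop on an object; FORCE is the grip in N (left out, the last holds). Time passes only in rows, so rows that do not move let the fingers close. It prints the time, the measured TCP pose, the force, the opening and the grip force at its end.
- bot.read_state(): the state, without advancing time (a new reading comes with each control period).
- bot.read_camera(name): name is "scene" or "top" or "wrist"; returns the picture (420x560x3 uint8, red, green, blue); there is no depth.
- bot.camera_info(name): a dict with "intrinsics" (3x3 intrinsics, pixels), "extrinsics" (4x4, takes a point from camera to world coordinates). Camera axes: x right, y down, z forward; pixel columns grow to the right and rows downward; lengths in m; the calibration is good to about 2 mm. A picture is of the moment at which its call begins: read the wrist's pose just before it. camera_info takes no time and is no camera call; for the wrist camera it gives the pose at the moment of the call.
- bot.finish_job(): hands the job in; it is judged then, once.
The state is a dict: "time": time; "q": joint angles; "joint_vel": joint speeds; "joint_torque": joint torques, N m; "tool_pos": TCP position; "tcp_rot": TCP orientation; "wrist_force": force on the tool from outside, world axes, zero at the start; "torque": the same for the moment, N m; "width": opening from 0.0 (shut) to 1.0 (fully open); "grip_force": force on a finger pad.
Only numpy, scipy, OpenCV 4.12 (cv2) and the standard library are available. Lean on these libraries where they do the work, as an engineer would, in place of code of your own. Each camera call takes 0.05 s, during which the arm holds its last target. There are 200 camera calls.

### The job

Take the slide box off the sloping slide warmer and set it down on the worktop, right way up and clear of the warmer. Then take the surface probe out of its stand and hold its foot inside the ring engraved on the warmer's plate, with the probe square to the sloping plate and pressed only lightly, so that the sprung foot is about half way in. Finish while still holding it there, without letting go; never press hard, and leave the other things where they stand.

Things in the scene. Friction and masses are not known exactly. Their poses are not given: they have to be found in the camera images.
- warmer: fixed slide warmer: pale wedge housing 144 x 164 mm under an aluminium plate 150 (down the slope) x 170 x 8 mm. The plate slopes 0.30 rad (17 degrees): its face is 28 mm above the worktop at the low edge (-x side, with a 5 mm lip), 50 mm mid-plate, 72 mm at the high edge (+x). A knob sticks out 12 mm on the -y side. Origin: centre of the underside; x up the slope but level, y across, z up.
- mark (a point): centre of the engraved ring, which is at the middle of the warmer's plate, on its face: a thin dark ring 28 mm inside and 33 mm outside diameter, hidden at the start under the slide box. Its frame is the plate's: z is the outward normal of the sloping face, x up the slope, y across.
- slide_box: closed yellow box of glass slides, 34 x 82 x 31 mm (x, y, z), lid fixed, 0.08 to 0.14 kg, loose. It lies flat on the sloping plate over the ring, its long side (y) across the slope, held by friction. Origin: centre of its underside; z up through the lid; on the worktop its z is 0.
- probe: surface probe, 0.1 kg, upright and loose in its stand, foot down. White handle 24 x 20 x 80 mm (x, y, z; dark display on the -x face), below it a steel stem 8 mm thick and the sprung foot. Origin: centre of the handle's lower end, 62 mm above the worktop in the stand; the handle spans z = 0 to 80 mm, the unpressed foot's face is at z = -58 mm; +z towards the handle's top.
- foot_tip (a point): centre of the flat underside of the probe's foot, a steel disc 12 mm in diameter on the probe's axis, 58 mm below the probe's origin when not pressed; z along the probe's axis towards its handle.
- foot (a joint): how far the sprung foot is pushed into the stem, m: 0 not pressed, 0.012 the stop. The spring pushes 0.8 N at 0 and 400 N/m more (3.2 N half way in, 5.6 N at the stop).
- stand: fixed grey block 60 x 60 x 62 mm with a hole 16 mm across right through its middle, in which the probe's stem hangs while the handle rests on the block's top. It stands to the left or to the right of the warmer. Origin: centre of the underside.
- stain: amber dropper bottle 36 mm in diameter, 104 mm tall, a bystander on the warmer's other side from the stand. Origin: centre of the underside.
- tape: roll of tape lying flat, 96 mm in diameter, 25 mm tall, at the front left; a bystander. Origin: centre of the underside.
- petri: petri dish 63 mm in diameter, 15 mm tall, at the front right; a bystander. Origin: centre of the underside.
- marker: black and white marker pen lying at the front right, 136 mm long along its y, 13 mm thick; a bystander. Origin: centre of the underside.

How it is judged:
By the outcome, as a careful person would: the job done as asked, in the order asked, and still so for the second after the job is handed in, while the arm keeps its last pose, push and grip.
It also fails if it takes over 51 s, if anything falls off the work surface, if the arm or the gripper's body presses on something with over 40 N, if the wrist force passes 120 N, or if a joint passes its speed limit or range.

## Working session

There is one attempt and no reset: what is moved stays moved. The work goes in short steps, Python scripts to look and compute and a shell command to move; the robot and the scene stay as the last step left them, time stands still between calls to the robot, and variables do not carry over. Pictures are saved under pics/ and viewed, at most 10 in all, crops included, and the job is handed in when it is done.

```bash
ls; mkdir -p pics
python3 - <<'E'
from workcell import bot
import cv2,numpy as np
for n in("scene","top"):
    im=bot.read_camera(n); cv2.imwrite(f"pics/{n}0.png",im[:,:,::-1]); c=bot.camera_info(n); print(n,np.round(c["intrinsics"],1).tolist(),np.round(c["extrinsics"],3).tolist())
s=bot.read_state();print(s, bot.hold_point_z)
E
```

```text
jog.py
pics
workcell.py
scene [[399.5, 0.0, 277.2], [0.0, 399.5, 210.7], [0.0, 0.0, 1.0]] [[0.783, -0.364, 0.504, -0.105], [-0.622, -0.453, 0.639, -0.767], [-0.004, -0.814, -0.581, 0.774], [0.0, 0.0, 0.0, 1.0]]
top [[408.1, 0.0, 277.1], [0.0, 408.1, 206.5], [0.0, 0.0, 1.0]] [[-0.003, -0.993, 0.119, 0.341], [-1.0, 0.003, -0.002, 0.02], [0.001, -0.119, -0.993, 1.395], [0.0, 0.0, 0.0, 1.0]]
{'time': 0.1, 'q': array([ 1.30710035e+00,  2.64713345e-01,  1.60527852e+00, -1.40711962e-05,
        1.27372976e+00, -3.69028360e-02]), 'joint_vel': array([ 0.00052187, -0.00252625, -0.00297392,  0.00089498,  0.00036424,
        0.00086881]), 'joint_torque': array([ 6.15907197e-05, -5.16713154e+01, -3.68589377e+01, -4.70884822e-05,
        6.32460346e-03, -1.51276760e-05]), 'tool_pos': array([0.15160433, 0.65704514, 0.23004042]), 'tcp_rot': array([-0.35544163, -3.12111124,  0.00330932]), 'wrist_force': array([ 0.36564352,  0.053553  , -0.3188409 ]), 'torque': array([-0.01111126,  0.01500969, -0.00623633]), 'grip_force': 0.0, 'width': 1.0011604302898875} 0.0187
```

View pics/top0.png

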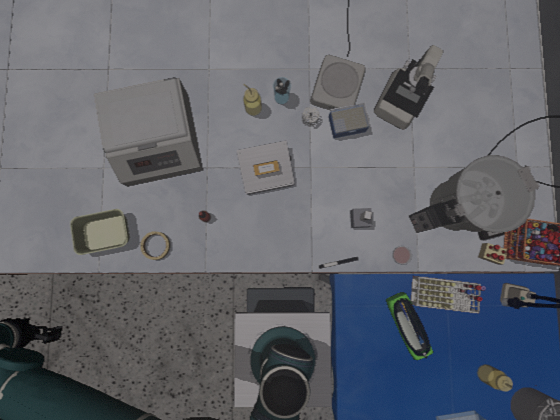

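View pics/scene0.png

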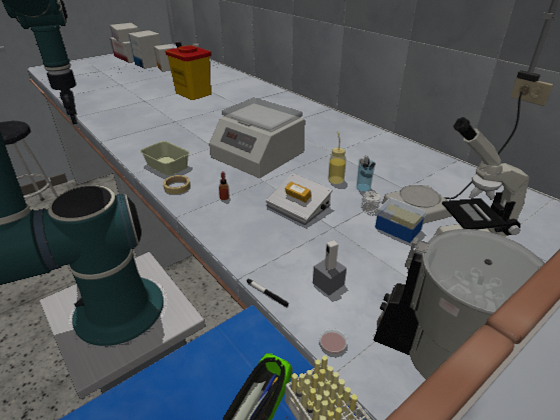

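The top view shows the robot base at the bottom, with image up = +x and image right = -y. The box is at (267,168) on the warmer, the stand with the probe at (362,217) on its right, the stain bottle at (205,216), the tape at (155,245), the petri dish at (401,255) and the marker at (338,262). Next I'll measure these.

```bash
cat > h.py <<'E'
import numpy as np, cv2
from scipy.spatial.transform import Rotation as R
from workcell import bot
def cast(n,px,z,ci=None):
    c=ci or bot.camera_info(n); E=np.array(c["extrinsics"]); K=np.array(c["intrinsics"])
    d=E[:3,:3]@np.linalg.solve(K,[px[0],px[1],1]); o=E[:3,3]; return o+d*(z-o[2])/d[2]
def proj(p,ci):
    E=np.array(ci["extrinsics"]); q=np.array(ci["intrinsics"])@(E[:3,:3].T@(np.array(p)-E[:3,3])); return q[:2]/q[2]
def st():
    s=bot.read_state(); print("t",round(s["time"],2),"tcp",np.round(s["tool_pos"],4),"F",np.round(s["wrist_force"],2),"w",round(s["width"],3)); return s
def tool(s,target,yaw=None):
    "tool-frame move to a world target; turn about tool z to put tool y along world yaw"
    M=R.from_rotvec(s["tcp_rot"]).as_matrix(); print("tool dxyz",np.round(M.T@(np.array(target)-s["tool_pos"]),4))
    if yaw is not None:
        y=M.T@[np.cos(yaw),np.sin(yaw),0]; a=np.arctan2(-y[0],y[1]); print("turn",round((a+np.pi/2)%np.pi-np.pi/2,4))
def big(mask):
    c=max(cv2.findContours(mask,cv2.RETR_EXTERNAL,cv2.CHAIN_APPROX_NONE)[0],key=cv2.contourArea); return c
E
python3 - <<'E'
from h import *
im=cv2.imread("pics/top0.png"); hsv=cv2.cvtColor(im,cv2.COLOR_BGR2HSV)
def roi(m,x0,y0,x1,y1):
    k=np.zeros_like(m);k[y0:y1,x0:x1]=m[y0:y1,x0:x1];return k
m=roi(cv2.inRange(hsv,(10,90,120),(35,255,255)),235,135,300,200)
r=cv2.minAreaRect(big(m));print("box",r); P=cv2.boxPoints(r)
print(np.round([cast("top",p,.08) for p in P],4), np.round(cast("top",r[0],.08),4))
print("tape",cast("top",(155,245),.02),"stain",cast("top",(205,216),.1),"petri",cast("top",(401,255),.01),"stand",cast("top",(362,218),.062))
a=cv2.resize(im[130:205,225:310],None,fx=5,fy=5,interpolation=cv2.INTER_CUBIC)
b=cv2.resize(im[195:245,335:390],None,fx=6,fy=6,interpolation=cv2.INTER_CUBIC)
o=np.zeros((375,760,3),np.uint8);o[:375,:425]=a;o[:300,428:758]=b;cv2.imwrite("pics/crop.png",o)
s=st()
E
```

```text
box ((265.73077392578125, 167.6538543701172), (9.805805206298828, 23.533933639526367), 78.69007110595703)
[[0.6357 0.0959 0.08  ]
 [0.651  0.02   0.08  ]
 [0.6188 0.0138 0.08  ]
 [0.6036 0.0895 0.08  ]] [0.6272 0.0548 0.08  ]
tape [0.37706664 0.4276971  0.02      ] stain [0.46650532 0.24774804 0.1       ] petri [ 0.34118215 -0.39939319  0.01      ] stand [ 0.4620543  -0.26042291  0.062     ]
t 0.1 tcp [0.1516 0.657  0.23  ] F [ 0.37  0.05 -0.32] w 1.001
```

View pics/crop.png

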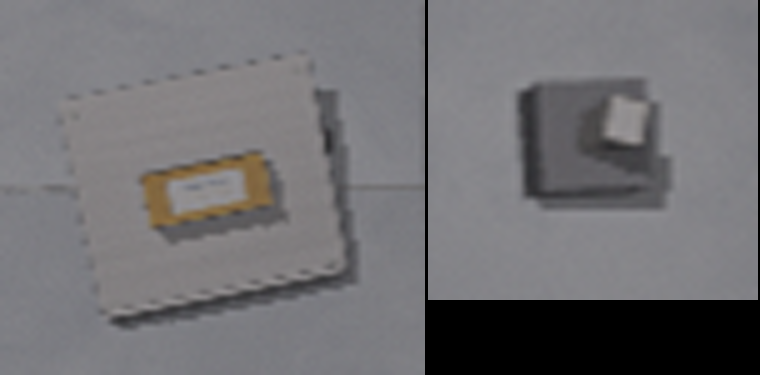

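The crop shows the plate with its corners, yaw about +10.5°, and the box in the middle of it. The stand's block is nearly square to the axes, and the probe's handle top is at upper right because of perspective. I'll move above the box for a wrist view.

Run:
```python
from h import *
s=st(); tool(s,[.60,.05,.25],np.radians(11))
```

```text
t 0.1 tcp [0.1516 0.657  0.23  ] F [ 0.37  0.05 -0.32] w 1.001
tool dxyz [-0.5734 -0.4907 -0.019 ]
turn 1.152
```

```bash
python3 jog.py '[[-0.02,-0.017,-0.005,0],[-0.038,-0.033,-0.005,0],[-0.04,-0.034,-0.005,0],[-0.04,-0.034,-0.004,0],[-0.04,-0.034,0,0]]' 0.6
python3 jog.py '[[-0.04,-0.034,0,0],[-0.04,-0.034,0,0],[-0.04,-0.034,0,0],[-0.04,-0.034,0,0],[-0.04,-0.034,0,0]]'
python3 jog.py '[[-0.04,-0.034,0,0],[-0.04,-0.034,0,0],[-0.04,-0.034,0,0],[-0.04,-0.034,0,0],[-0.036,-0.034,0,0]]'
python3 jog.py '[[0,0,0,0.17],[0,0,0,0.17],[0,0,0,0.17],[0,0,0,0.17],[0,0,0,0.17]]'
python3 jog.py '[[0,0,0,0.17],[0,0,0,0.132],[0,0,0,0]]'
python3 - <<'E'
from h import *
s=st(); tool(s,[.60,.05,.25],np.radians(11)); c=bot.camera_info("wrist"); im=bot.read_camera("wrist"); cv2.imwrite("pics/w1.png",im[:,:,::-1]); print(np.round(c["extrinsics"],3).tolist(),c["intrinsics"][0])
E
```

```text
time: 0.72
tool_pos: [0.2923, 0.4672, 0.2509]
tcp_rot: [0.356, 3.12, 0.001]
wrist_force: [0.4, 0.4, 0.0]
width: 0.599
grip_force: 0.0
time: 1.35
tool_pos: [0.4482, 0.2562, 0.2505]
tcp_rot: [0.356, 3.121, -0.0]
wrist_force: [-0.4, -0.0, 0.3]
width: 0.597
grip_force: 0.0
time: 1.98
tool_pos: [0.6006, 0.0465, 0.2504]
tcp_rot: [-0.357, -3.121, 0.001]
wrist_force: [0.1, -0.0, 0.1]
width: 0.6
grip_force: 0.0
time: 2.6
tool_pos: [0.5996, 0.048, 0.2503]
tcp_rot: [-1.619, -2.692, 0.001]
wrist_force: [-1.1, -0.3, -1.1]
width: 0.603
grip_force: 0.0
time: 2.98
tool_pos: [0.5997, 0.0483, 0.2503]
tcp_rot: [-1.997, -2.425, 0.001]
wrist_force: [-0.6, -0.2, -0.4]
width: 0.597
grip_force: 0.0
t 2.98 tcp [0.5997 0.0483 0.2503] F [-0.56 -0.17 -0.39] w 0.597
tool dxyz [0.0016 0.0006 0.0003]
turn 0.0008
[[0.982, 0.181, 0.062, 0.584], [0.191, -0.928, -0.321, 0.13], [-0.0, 0.327, -0.945, 0.394], [0.0, 0.0, 0.0, 1.0]] [320.01672958   0.         279.70569383]
```

View pics/w1.png

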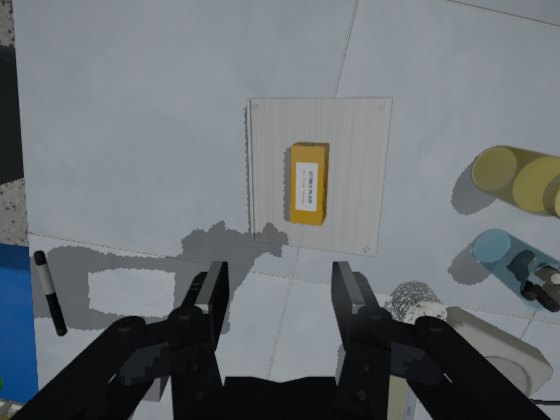

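The wrist view shows the plate's corners at about (248,98), (392,98), (376,255) and (252,241). The low edge is on the left, and the box spans about (290–328, 143–225).

Run:
```python
from h import *
ci=bot.camera_info("wrist"); im=cv2.imread("pics/w1.png"); hsv=cv2.cvtColor(im,cv2.COLOR_BGR2HSV)
C=[cast("wrist",p,z,ci) for p,z in(((248,98),.030),((392,98),.072),((376,255),.072),((252,241),.030))]
C=np.array(C);print(np.round(C,4)); print("sides",[round(float(np.linalg.norm(C[i]-C[i-1])),4) for i in range(4)],"centre",C.mean(0))
x=(C[1]+C[2]-C[0]-C[3]);y=(C[0]+C[1]-C[2]-C[3]);print("yaw",np.degrees([np.arctan2(x[1],x[0]),np.arctan2(-y[0],y[1])]))
m=cv2.inRange(hsv,(10,90,60),(35,255,255));m[:, :270]=0;m[:,345:]=0;m[:130]=0;m[240:]=0
m=cv2.morphologyEx(m,cv2.MORPH_CLOSE,np.ones((25,25)))
print("V rows", hsv[160,285:335,2].tolist(), hsv[138:155,305,2].tolist(),hsv[215:230,305,2].tolist())
# expected outline of the box, from plate estimate
c=C.mean(0);c[2]=.05;yaw=np.arctan2(-y[0],y[1]);M=R.from_euler("zy",[yaw,-.3]).as_matrix()
for dx,dy,dz in((-17,41,31),(17,41,31),(17,-41,31),(-17,-41,31),(17,41,0),(17,-41,0)): print((dx,dy,dz),np.round(proj(c+M@np.array([dx,dy,dz])/1e3,ci),1))
r=cv2.boundingRect(big(m));print(r,cv2.minAreaRect(big(m)))
```

```text
[[ 0.5506  0.1232  0.03  ]
 [ 0.6888  0.1504  0.072 ]
 [ 0.722  -0.0127  0.072 ]
 [ 0.5826 -0.0424  0.03  ]]
sides [0.1687, 0.147, 0.1664, 0.1486] centre [0.6360006  0.05461752 0.051     ]
yaw [11.57693591 11.20975194]
V rows [104, 103, 101, 105, 103, 100, 143, 148, 146, 147, 148, 147, 146, 146, 146, 146, 147, 146, 147, 147, 147, 147, 146, 145, 144, 145, 144, 144, 143, 144, 143, 144, 145, 145, 146, 146, 146, 147, 149, 113, 84, 90, 92, 116, 140, 145, 146, 148, 147, 144] [145, 144, 144, 132, 105, 91, 95, 97, 123, 146, 146, 146, 147, 147, 147, 146, 146] [145, 144, 144, 145, 144, 144, 144, 144, 140, 137, 144, 144, 144, 143, 143]
(-17, 41, 31) [291.3 142. ]
(17, 41, 31) [325.5 143. ]
(17, -41, 31) [321.9 223.8]
(-17, -41, 31) [290.1 220.6]
(17, 41, 0) [330.1 140.9]
(17, -41, 0) [326.5 215.4]
(290, 142, 39, 84) ((308.40826416015625, 183.4780731201172), (37.56683349609375, 82.35094451904297), 2.12109637260437)
```

Sides and yaw match the sizes given. The mark is at about (0.636, 0.0546, 0.050), with yaw 11.3°. I'll grasp the box across its short side.

```bash
python3 jog.py '[[-0.004,0.031,0.02,0],[0,0,0.045,0],[0,0,0.045,0],[0,0,0.042,0],[0,0,0,0]]' 0.6
python3 jog.py '[[0,0,0.02,0],[0,0,0.018,0],[0,0,0,0]]'
python3 jog.py '[[0,0,0,0],[0,0,0,0],[0,0,0,0],[0,0,0,0]]' 0.0 30
python3 jog.py '[[0,0,-0.02,0],[0,0,-0.04,0],[0,0,-0.04,0],[0,0,-0.04,0],[0,0,0,0]]'
python3 - <<'E'
from h import *
s=st(); im=bot.read_camera("wrist"); im2=bot.read_camera("scene")
cv2.imwrite("pics/w2.png",np.hstack([im,cv2.resize(im2[130:280,220:340],None,fx=2,fy=2), ][:1])[:,:,::-1])
o=np.zeros((420,800,3),np.uint8);o[:,:560]=im;o[:300,560:]=cv2.resize(im2[130:280,230:350],None,fx=2,fy=2);cv2.imwrite("pics/w2.png",o[:,:,::-1])
E
```

```text
time: 3.65
tool_pos: [0.6275, 0.0507, 0.0938]
tcp_rot: [-1.992, -2.42, 0.01]
wrist_force: [-0.1, 0.3, -0.8]
width: 0.605
grip_force: 0.0
time: 4.03
tool_pos: [0.6305, 0.0512, 0.0589]
tcp_rot: [-1.997, -2.423, 0.003]
wrist_force: [-0.2, -0.1, 0.0]
width: 0.602
grip_force: 0.0
time: 4.53
tool_pos: [0.6323, 0.0513, 0.0612]
tcp_rot: [1.997, 2.423, 0.002]
wrist_force: [-1.3, -0.5, 3.7]
width: 0.436
grip_force: 29.4
time: 5.15
tool_pos: [0.635, 0.0514, 0.2066]
tcp_rot: [1.993, 2.418, 0.011]
wrist_force: [0.6, 0.7, -0.8]
width: 0.44
grip_force: 28.3
t 5.15 tcp [0.635  0.0514 0.2066] F [ 0.62  0.72 -0.77] w 0.44
```

View pics/w2.png

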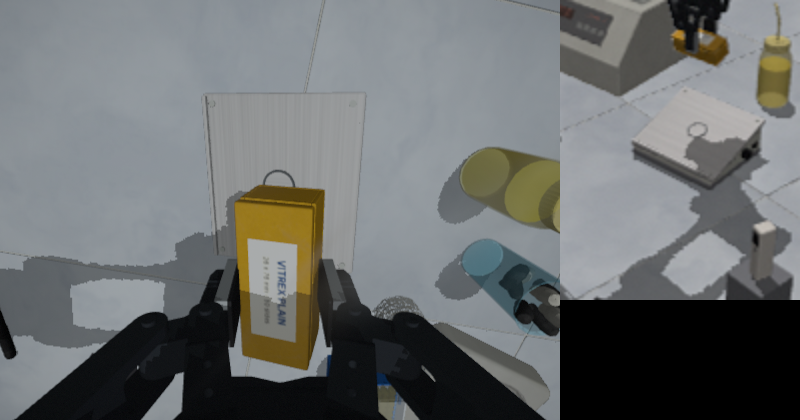

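The box is held and the ring is now visible on the plate. I'll set the box down in front of the warmer, 0.17 m back along tool -y.

```bash
python3 jog.py '[[0,-0.03,0,0],[0,-0.05,0,0],[0,-0.05,0,0],[0,-0.04,0.02,0],[0,0,0.04,0]]'
python3 jog.py '[[0,0,0.04,0],[0,0,0.04,0],[0,0,0.026,0],[0,0,0.010,0],[0,0,0,0]]'
python3 jog.py '[[0,0,0.006,0],[0,0,0.004,0],[0,0,0,0]]'
```

```text
time: 5.88
tool_pos: [0.4623, 0.0184, 0.1395]
tcp_rot: [1.999, 2.423, 0.0]
wrist_force: [0.1, 0.7, -1.6]
width: 0.44
grip_force: 28.5
time: 6.5
tool_pos: [0.4635, 0.0188, 0.0232]
tcp_rot: [-1.997, -2.422, 0.003]
wrist_force: [0.2, 0.2, -0.6]
width: 0.439
grip_force: 28.5
time: 6.88
tool_pos: [0.4658, 0.0188, 0.0151]
tcp_rot: [1.997, 2.423, 0.002]
wrist_force: [-0.8, -0.1, 0.6]
width: 0.442
grip_force: 28.5
```

```bash
python3 jog.py '[[0,0,0.004,0],[0,0,0,0]]'
python3 jog.py '[[0,0,0,0],[0,0,0,0],[0,0,0,0]]' 0.7
python3 jog.py '[[0,0,-0.02,0],[0,0,-0.04,0],[0,0,-0.05,0],[0,0,-0.05,0],[0,0,0,0]]'
python3 - <<'E'
from h import *
s=st(); ci=bot.camera_info("wrist"); im=bot.read_camera("wrist")[:,:,::-1]; cv2.imwrite("pics/w3.png",im)
t=bot.read_camera("top")[:,:,::-1]; cv2.imwrite("pics/top1.png",t)
hsv=cv2.cvtColor(np.ascontiguousarray(im),cv2.COLOR_BGR2HSV); m=cv2.inRange(hsv,(10,90,60),(35,255,255)); m[:,400:]=0
r=cv2.minAreaRect(big(m)); print(r,cast("wrist",r[0],.031,ci))
tool(s,[.462,-.26,.25],None)
E
```

```text
time: 7.12
tool_pos: [0.4677, 0.019, 0.0122]
tcp_rot: [1.996, 2.421, 0.006]
wrist_force: [1.7, 1.9, 5.3]
width: 0.424
grip_force: 28.1
time: 7.5
tool_pos: [0.4643, 0.0188, 0.01]
tcp_rot: [-1.998, -2.424, 0.001]
wrist_force: [0.4, 0.6, -0.5]
width: 0.703
grip_force: 0.0
time: 8.12
tool_pos: [0.4684, 0.0187, 0.1752]
tcp_rot: [1.993, 2.418, 0.01]
wrist_force: [1.0, -0.4, 0.8]
width: 0.701
grip_force: 0.0
t 8.12 tcp [0.4684 0.0187 0.1752] F [ 0.98 -0.43  0.85] w 0.701
((282.0, 186.0), (88.0, 36.0), 90.0) [0.47096819 0.02470228 0.031     ]
tool dxyz [-0.2725 -0.0587 -0.0748]
```

View pics/w3.png

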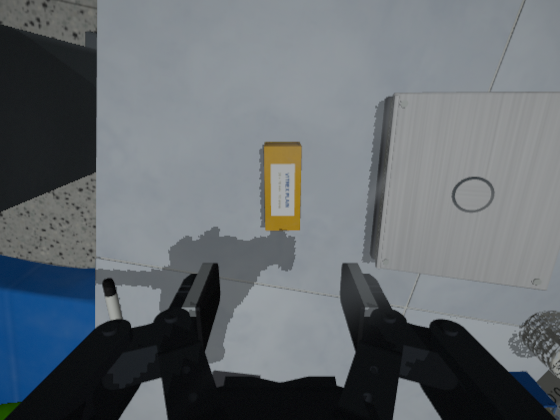

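The box lies flat with its lid up, clear of the warmer. The ring is visible at (473,194). On to the stand.

```bash
python3 jog.py '[[-0.02,-0.005,-0.04,0],[-0.04,-0.008,-0.045,0],[-0.055,-0.012,-0.025,0],[-0.055,-0.012,-0.01,0],[-0.055,-0.012,0,0]]' 0.6
python3 jog.py '[[-0.048,-0.010,0,0],[0,0,0,0],[0,0,0,0]]'
python3 - <<'E'
from h import *
ci=None
s=st(); ci=bot.camera_info("wrist"); im=bot.read_camera("wrist")[:,:,::-1]; cv2.imwrite("pics/w4.png",im)
print(np.round(ci["extrinsics"],3).tolist())
E
```

```text
time: 8.85
tool_pos: [0.4591, -0.213, 0.2893]
tcp_rot: [-1.997, -2.423, 0.0]
wrist_force: [1.1, 0.5, -0.6]
width: 0.603
grip_force: 0.0
time: 9.22
tool_pos: [0.4581, -0.2597, 0.2881]
tcp_rot: [-1.996, -2.42, -0.0]
wrist_force: [-0.3, 0.3, -0.1]
width: 0.599
grip_force: 0.0
t 9.22 tcp [ 0.4581 -0.2597  0.2881] F [-0.32  0.31 -0.12] w 0.599
[[0.982, 0.18, 0.059, 0.443], [0.19, -0.929, -0.318, -0.178], [-0.003, 0.323, -0.946, 0.432], [0.0, 0.0, 0.0, 1.0]]
```

View pics/w4.png

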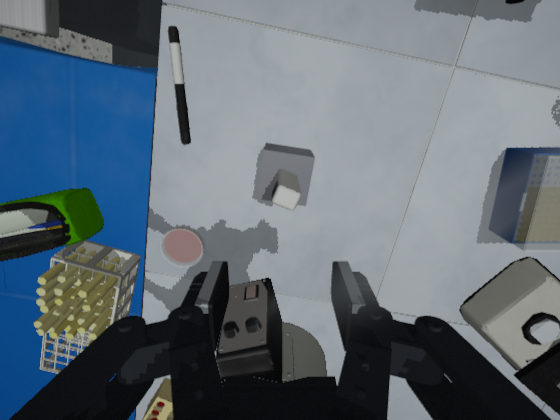

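The stand's block spans about (260–313, 145–205), with the white handle top at about (287,198).

Run:
```python
from h import *
ci=bot.camera_info("wrist"); im=cv2.imread("pics/w4.png")
g=cv2.cvtColor(im,cv2.COLOR_BGR2GRAY)[135:220,245:325]
print(g[63,20:70].tolist(),g[50:80,42].tolist())
m=np.zeros((420,560),np.uint8); m[135:220,245:325]=(g>195)*255
c=big(m);r=cv2.minAreaRect(c);P=cv2.boxPoints(r);W=np.array([cast("wrist",p,.142,ci) for p in P])
print(r,np.round(W,4),"c",cast("wrist",r[0],.142,ci),"sides",np.linalg.norm(W[0]-W[1]),np.linalg.norm(W[1]-W[2]))
for a,b in((0,1),(1,2)): d=W[b]-W[a];print(np.degrees(np.arctan2(d[1],d[0])))
cr=cv2.resize(im[135:220,245:325],None,fx=7,fy=7,interpolation=cv2.INTER_CUBIC);cv2.imwrite("pics/crop4.png",cr)
ci3=None
```

```text
[76, 76, 75, 76, 76, 76, 75, 90, 143, 161, 172, 178, 179, 179, 179, 178, 179, 179, 179, 179, 179, 179, 179, 179, 179, 179, 179, 179, 179, 179, 179, 179, 172, 160, 126, 116, 115, 115, 115, 115, 115, 115, 152, 163, 164, 164, 164, 164, 163, 163] [103, 102, 102, 142, 173, 176, 179, 179, 179, 179, 179, 179, 179, 179, 179, 179, 178, 178, 178, 177, 177, 174, 162, 139, 146, 167, 167, 167, 167, 167]Traceback (most recent call last):
  File "<stdin>", line 6, in <module>
  File "h.py", line 17, in big
    c=max(cv2.findContours(mask,cv2.RETR_EXTERNAL,cv2.CHAIN_APPROX_NONE)[0],key=cv2.contourArea); return c
ValueError: max() iterable argument is empty
```

Run:
```python
from h import *
ci=bot.camera_info("wrist"); im=cv2.imread("pics/w4.png")
g=cv2.cvtColor(im,cv2.COLOR_BGR2GRAY)[135:220,245:325]
m=np.zeros((420,560),np.uint8); m[135:220,245:325]=(g>169)*255
c=big(m);r=cv2.minAreaRect(c);P=cv2.boxPoints(r);W=np.array([cast("wrist",p,.142,ci) for p in P])
print(r,np.round(W,4),"c",cast("wrist",r[0],.142,ci),"sides",np.linalg.norm(W[0]-W[1]),np.linalg.norm(W[1]-W[2]))
for a,b in((0,1),(1,2)): d=W[b]-W[a];print(np.degrees(np.arctan2(d[1],d[0])))
cr=cv2.resize(im[135:220,245:325],None,fx=7,fy=7,interpolation=cv2.INTER_CUBIC);cv2.imwrite("pics/crop4.png",cr)
```

```text
((286.28106689453125, 197.32546997070312), (20.615386962890625, 16.53846549987793), 22.61986541748047) [[ 0.4543 -0.2695  0.142 ]
 [ 0.4574 -0.2537  0.142 ]
 [ 0.4765 -0.2578  0.142 ]
 [ 0.4737 -0.2739  0.142 ]] c [ 0.46543868 -0.26365433  0.142     ] sides 0.016179455680167598 0.01956257912417036
79.0423165788601
-12.24086312001624
```

View pics/crop4.png

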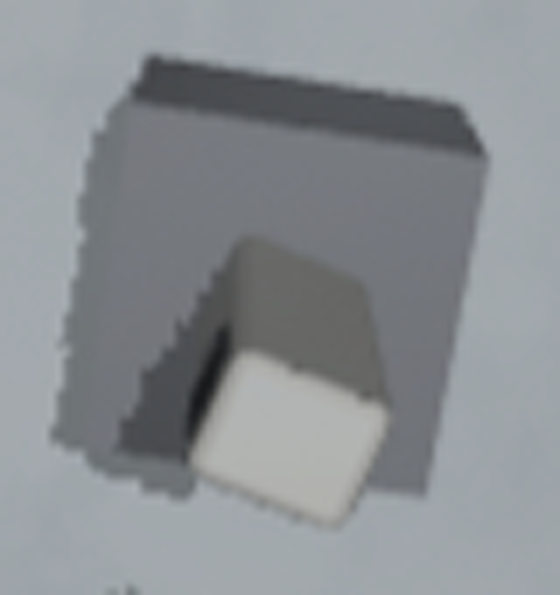

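The handle's white top is centred at about (286.3,197.3), with its long side at yaw -12.3°. Its size is slightly eroded by the threshold. I'll turn to grasp it across y.

```bash
python3 - <<'E'
from h import *
ci=bot.camera_info("wrist"); print("stand c",cast("wrist",(284.6,177.4),.062,ci))
s=st(); tool(s,[.4654,-.2637,.2],np.radians(77.7))
E
python3 jog.py '[[0,0,0,-0.166],[0,0,0,-0.166],[0,0,0,-0.166],[0,0,0,-0.166],[0,0,0,-0.166]]'
python3 jog.py '[[0,0,0,-0.166],[0,0,0,-0.166],[0,0,0,0]]'
python3 - <<'E'
from h import *
s=st(); tool(s,[.4654,-.2637,.098],np.radians(77.7))
E
```

```text
stand c [ 0.46481696 -0.26352896  0.062     ]
t 9.28 tcp [ 0.4583 -0.2593  0.2886] F [ 0.71 -0.05  0.02] w 0.602
tool dxyz [-0.0059  0.0063  0.0885]
turn -1.1638
time: 9.9
tool_pos: [0.459, -0.2585, 0.2899]
tcp_rot: [-0.839, -3.027, -0.001]
wrist_force: [-1.1, 0.4, -0.6]
width: 0.601
grip_force: 0.0
time: 10.28
tool_pos: [0.459, -0.2588, 0.2899]
tcp_rot: [-0.339, -3.123, -0.001]
wrist_force: [0.4, -0.0, -0.4]
width: 0.6
grip_force: 0.0
t 10.28 tcp [ 0.459  -0.2588  0.2899] F [ 0.35 -0.01 -0.41] w 0.6
tool dxyz [-0.0074 -0.0035  0.1919]
turn -0.0017
```

```bash
python3 jog.py '[[-0.0074,-0.0035,0.02,0],[0,0,0.045,0],[0,0,0.045,0],[0,0,0.045,0],[0,0,0.025,0]]'
python3 jog.py '[[0,0,0.012,0],[0,0,0,0],[0,0,0,0]]'
python3 - <<'E'
from h import *
s=st(); tool(s,[.4652,-.2636,.098],np.radians(77.7))
E
```

```text
time: 10.9
tool_pos: [0.4632, -0.2638, 0.1056]
tcp_rot: [-0.342, -3.118, -0.004]
wrist_force: [0.8, 1.2, 0.2]
width: 0.598
grip_force: 0.0
time: 11.28
tool_pos: [0.4664, -0.266, 0.0994]
tcp_rot: [0.34, 3.121, -0.002]
wrist_force: [-0.9, 0.5, -0.7]
width: 0.603
grip_force: 0.0
t 11.28 tcp [ 0.4664 -0.266   0.0994] F [-0.92  0.5  -0.67] w 0.603
tool dxyz [0.0017 0.0021 0.0014]
turn -0.0025
```

```bash
python3 jog.py '[[0.001,0.002,0.001,0],[0,0,0,0]]'
python3 jog.py '[[0,0,0,0],[0,0,0,0],[0,0,0,0],[0,0,0,0],[0,0,0,0]]' 0.0 25
python3 jog.py '[[0,0,-0.008,0],[0,0,-0.016,0],[0,0,-0.016,0],[0,0,-0.008,0],[0,0,0,0]]'
python3 - <<'E'
from h import *
s=st(); print(s["grip_force"],s["torque"]); ci=bot.camera_info("wrist"); im=bot.read_camera("wrist")[:,:,::-1]; cv2.imwrite("pics/w5.png",im)
M=R.from_rotvec(s["tcp_rot"]).as_matrix(); p=s["tool_pos"]
# predicted pixels of points on the vertical axis below the grasp, tilts 0, and 17 deg towards -x tool foot
for a in(0,10,17):
    for L in(.05,.113):
        g=p-M@[0,0,bot.hold_point_z]; print(a,L,np.round(proj(g+M@[-L*np.sin(np.radians(a)),0,L*np.cos(np.radians(a))],ci),1))
E
```

```text
time: 11.52
tool_pos: [0.4653, -0.2634, 0.0982]
tcp_rot: [0.34, 3.122, -0.001]
wrist_force: [-0.2, -0.1, 0.4]
width: 0.599
grip_force: 0.0
time: 12.15
tool_pos: [0.465, -0.2635, 0.0976]
tcp_rot: [0.34, 3.123, -0.0]
wrist_force: [-1.1, 0.1, 3.2]
width: 0.231
grip_force: 28.8
time: 12.78
tool_pos: [0.4656, -0.2637, 0.1467]
tcp_rot: [0.34, 3.121, -0.002]
wrist_force: [0.4, 0.5, -0.9]
width: 0.231
grip_force: 28.3
t 12.78 tcp [ 0.4656 -0.2637  0.1467] F [ 0.38  0.52 -0.91] w 0.231
28.33945870399475 [0.01847321 0.00249899 0.01545637]
0 0.05 [281.1 244.7]
0 0.113 [280.7 209.9]
10 0.05 [281.1 258.2]
10 0.113 [280.7 233.7]
17 0.05 [281.1 268. ]
17 0.113 [280.7 250.5]
```

View pics/w5.png

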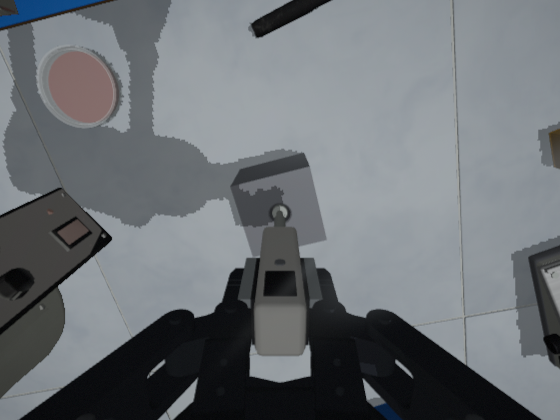

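The probe is upright in the grip, lifted 49 mm, with its foot at (281,211) still in the hole's mouth. The tool can't tilt, so I'll pivot the probe about the pads by drawing the tool 35 mm toward the robot while the hole holds the foot.

```bash
python3 jog.py '[[0.004,0,0,0],[0.005,0,0,0],[0.005,0,0.0005,0],[0.005,0,0.0005,0],[0,0,0,0]]' - 20
python3 - <<'E'
from h import *
s=st(); print(s["grip_force"],s["torque"])
E
python3 jog.py '[[0.004,0,0.001,0],[0.004,0,0.001,0],[0.004,0,0.001,0],[0.003,0,0.001,0],[0,0,0,0]]'
python3 - <<'E'
from h import *
s=st(); print(s["grip_force"],s["torque"]); im=bot.read_camera("wrist")[:,:,::-1]; ci=bot.camera_info("wrist");cv2.imwrite("pics/w6.png",im)
cv2.imwrite("pics/w6c.png",cv2.resize(im[150:370,200:360],None,fx=2.7,fy=2.7))
M=R.from_rotvec(s["tcp_rot"]).as_matrix(); p=s["tool_pos"]
for a in(0,10,14,17,20):
    g=p-M@[0,0,bot.hold_point_z]; print(a,[np.round(proj(g+M@[-L*np.sin(np.radians(a)),0,L*np.cos(np.radians(a))],ci),1) for L in(.055,.113)])
E
```

```text
time: 13.45
tool_pos: [0.4458, -0.2592, 0.1442]
tcp_rot: [-0.34, -3.123, 0.0]
wrist_force: [2.6, -1.3, -1.2]
width: 0.228
grip_force: 28.2
t 13.45 tcp [ 0.4458 -0.2592  0.1442] F [ 2.62 -1.25 -1.21] w 0.228
28.24002116918564 [-0.24535098 -0.47252766  0.00370958]
time: 14.08
tool_pos: [0.4312, -0.2558, 0.1401]
tcp_rot: [-0.34, -3.122, -0.0]
wrist_force: [2.2, -1.5, -0.3]
width: 0.228
grip_force: 28.2
t 14.07 tcp [ 0.4312 -0.2558  0.1401] F [ 2.16 -1.53 -0.26] w 0.228
28.22535216808319 [-0.28930607 -0.53665322  0.02775528]
0 [array([281. , 241.2]), array([280.7, 209.9])]
10 [array([281. , 255.7]), array([280.7, 233.7])]
14 [array([281. , 261.6]), array([280.7, 243.3])]
17 [array([281. , 266.2]), array([280.7, 250.5])]
20 [array([281. , 270.8]), array([280.7, 257.8])]
```

View pics/w6c.png

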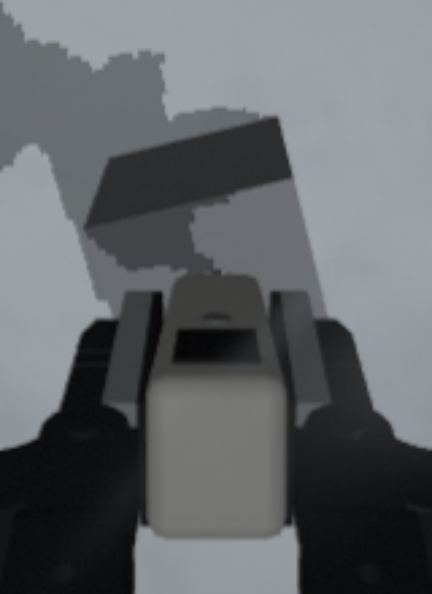

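The probe is now tilted: its display face (rows ~252–290) and top face (290–349) are both visible. I'll lift it clear of the stand and measure the tilt from the handle's edges, using the upright picture as reference.

```bash
python3 jog.py '[[0,0,-0.015,0],[0,0,-0.03,0],[0,0,-0.04,0],[0,0,0,0],[0,0,0,0]]'
python3 - <<'E'
from h import *
s=st(); print(s["grip_force"],s["torque"]); ci=bot.camera_info("wrist"); im=bot.read_camera("wrist")[:,:,::-1]; cv2.imwrite("pics/w7.png",im)
sc=bot.read_camera("scene")[:,:,::-1]; cv2.imwrite("pics/s7.png",sc)
M=R.from_rotvec(s["tcp_rot"]).as_matrix(); p=s["tool_pos"]; g=p-M@[0,0,bot.hold_point_z]
def pr(a,x,z,y=0):  # probe coords mm; tilt a: top towards tool +x
    a=np.radians(a); z=z-54.3; u=-x*np.cos(a)+z*np.sin(a); w=x*np.sin(a)+z*np.cos(a)
    return proj(g+M@(np.array([u,y,-w])/1e3),ci)
for a in(0,14,16,18,20): print(a,[round(pr(a,x,z)[1],1) for x,z in((-12,0),(-12,80),(12,80))])
for f in("w5","w6","w7"):
    k=cv2.cvtColor(cv2.imread(f"pics/{f}.png"),cv2.COLOR_BGR2GRAY)[:,262:266].mean(1); d=np.diff(cv2.GaussianBlur(k.reshape(-1,1),(1,3),0).ravel())
    i=[j for j in range(215,375) if abs(d[j])>6 and abs(d[j])>=max(abs(d[j-2:j+3]))]; print(f,[(j,round(d[j])) for j in i])
    k=cv2.cvtColor(cv2.imread(f"pics/{f}.png"),cv2.COLOR_BGR2GRAY)[:,278:284].mean(1); d=np.diff(k)
    i=[j for j in range(200,375) if abs(d[j])>6 and abs(d[j])>=max(abs(d[j-2:j+3]))]; print(f,[(j,round(d[j])) for j in i])
E
```

```text
time: 14.75
tool_pos: [0.4309, -0.2555, 0.225]
tcp_rot: [-0.34, -3.121, -0.001]
wrist_force: [0.2, 0.5, -1.0]
width: 0.234
grip_force: 28.2
t 14.75 tcp [ 0.4309 -0.2555  0.225 ] F [ 0.24  0.51 -1.04] w 0.234
28.18713068962097 [-0.01781143 -0.00844023 -0.00730809]
0 [np.float64(223.6), np.float64(305.0), np.float64(356.9)]
14 [np.float64(243.0), np.float64(285.6), np.float64(347.4)]
16 [np.float64(245.9), np.float64(282.8), np.float64(345.7)]
18 [np.float64(248.8), np.float64(280.2), np.float64(343.9)]
20 [np.float64(251.8), np.float64(277.5), np.float64(341.9)]
w5 [(224, 16), (295, 15), (355, 19)]
w5 [(205, 35), (210, -26), (215, -6), (226, 7), (258, -15), (264, 12), (270, -43), (295, 24), (355, 28)]
w6 [(226, 9), (249, 12), (253, -6), (284, 9), (289, 10), (349, 17)]
w6 [(225, 20), (249, -16), (267, 18), (271, -33), (284, 17), (288, 9), (349, 25)]
w7 [(251, 17), (254, -12), (261, -7), (283, 9), (288, 10), (349, 19)]
w7 [(213, -33), (227, 24), (247, 36), (252, -35), (267, 18), (271, -33), (283, 20), (288, 9), (348, 28)]
```

Run:
```python
from h import *
from scipy.optimize import least_squares
s=bot.read_state(); ci=bot.camera_info("wrist")
M=R.from_rotvec(s["tcp_rot"]).as_matrix(); g=s["tool_pos"]-M@[0,0,bot.hold_point_z]
def row(a,x,z,x0,z0):
    a=np.radians(a); z=z-54.3; u=-x*np.cos(a)+z*np.sin(a)+x0; w=x*np.sin(a)+z*np.cos(a)+z0
    return proj(g+M@(np.array([u,0,-w])/1e3),ci)[1]
def f(v,a5=None):
    if a5 is None:a5=v[5]
    a7,x0,z0,d1,d2=v[:5]
    r=lambda a,dx,dz:[row(a,-12,0,dx,dz),row(a,-12,d1,dx,dz),row(a,-12,d2,dx,dz),row(a,12,80,dx,dz)]
    return np.array(r(a5,x0,z0)+r(a7,x0,z0))-[225.5,271,296,356,252,272,284,349.5]
v=least_squares(f,[17,0,0,40,65,0]);print("free",np.round(v.x,2),np.round(v.fun,1))
v=least_squares(lambda v:f(v,0),[17,0,0,40,65]);print("a5=0",np.round(v.x,2),np.round(v.fun,1))
# foot/stem pixels in w7
im=cv2.imread("pics/w7.png"); 
for r in range(238,258,2): print(r,im[r,266:298:2].mean(1).astype(int).tolist() if 0 else im[r,264:300:2,1].tolist())
```

```text
free [ 10.82 -20.79 -23.51  43.79  62.01 -12.55] [-0.  -0.3 -0.4  1.2 -0.6  0.7  0.8 -1.5]
a5=0 [15.78 -5.63 -5.08 51.9  71.84] [ 3.4  0.8  0.8  2.2 -2.  -1.6 -1.6 -1.6]
238 [110, 110, 110, 110, 110, 110, 110, 110, 110, 111, 111, 110, 111, 110, 110, 111, 111, 111]
240 [109, 109, 110, 111, 110, 111, 111, 110, 110, 110, 110, 111, 110, 111, 110, 110, 111, 111]
242 [110, 110, 110, 110, 111, 110, 111, 111, 111, 110, 110, 111, 110, 111, 111, 110, 110, 111]
244 [109, 110, 110, 110, 110, 110, 111, 110, 110, 110, 110, 110, 110, 110, 115, 123, 141, 148]
246 [110, 110, 110, 110, 110, 110, 105, 95, 91, 103, 119, 128, 146, 152, 160, 159, 160, 160]
248 [110, 109, 109, 109, 109, 101, 88, 99, 149, 132, 116, 157, 158, 159, 159, 160, 160, 160]
250 [109, 110, 123, 134, 145, 94, 111, 111, 152, 159, 157, 126, 159, 160, 160, 159, 160, 160]
252 [146, 145, 134, 131, 116, 93, 95, 80, 73, 130, 133, 118, 132, 132, 136, 157, 159, 160]
254 [146, 67, 63, 62, 62, 61, 63, 63, 63, 64, 63, 63, 63, 63, 63, 92, 158, 160]
256 [102, 63, 62, 62, 62, 63, 63, 63, 64, 63, 63, 63, 63, 63, 63, 62, 151, 160]
```

Run:
```python
from h import *
s=bot.read_state(); ci=bot.camera_info("wrist")
M=R.from_rotvec(s["tcp_rot"]).as_matrix(); g=s["tool_pos"]-M@[0,0,bot.hold_point_z]
def row(a,x,z,y=0):
    a=np.radians(a); z=z-54.3; u=-x*np.cos(a)+z*np.sin(a); w=x*np.sin(a)+z*np.cos(a)
    return np.round(proj(g+M@(np.array([u,y,-w])/1e3),ci),1)
for a in(0,15,16,17,18,19): print(a,"rim",row(a,-6,-58),"rim top z-54",row(a,-6,-54),"side",row(a,0,-58,6),"c",row(a,0,-58))
for f,r0,r1 in(("w5",196,228),("w7",242,255)):
    im=cv2.imread(f"pics/{f}.png")[:,:,1]
    for r in range(r0,r1): print(f,r,im[r,266:296:2].tolist())
s7=cv2.imread("pics/s7.png")
c=bot.camera_info("scene"); print("scene px",[np.round(proj(g+M@[(-np.sin(.3)*L),0,np.cos(.3)*L],c),1).tolist() for L in(-.0257,.0543,.1123)])
```

```text
0 rim [280.7 203. ] rim top z-54 [280.7 204.6] side [288.3 210.2] c [280.7 210.2]
15 rim [280.7 238.5] rim top z-54 [280.7 239.3] side [288.1 245.8] c [280.7 245.9]
16 rim [280.7 240.9] rim top z-54 [280.7 241.7] side [288.1 248.3] c [280.7 248.3]
17 rim [280.7 243.3] rim top z-54 [280.7 244. ] side [288.1 250.7] c [280.7 250.7]
18 rim [280.7 245.7] rim top z-54 [280.7 246.4] side [288.1 253.1] c [280.7 253.1]
19 rim [280.7 248.1] rim top z-54 [280.7 248.7] side [288.1 255.5] c [280.7 255.5]
w5 196 [71, 71, 71, 71, 71, 70, 71, 71, 110, 113, 114, 114, 113, 114, 114]
w5 197 [71, 71, 70, 71, 70, 71, 71, 71, 106, 113, 114, 114, 113, 113, 114]
w5 198 [71, 70, 71, 70, 71, 71, 71, 71, 106, 113, 114, 113, 114, 114, 114]
w5 199 [70, 70, 71, 71, 71, 70, 70, 71, 106, 113, 114, 114, 114, 114, 113]
w5 200 [70, 71, 70, 71, 71, 71, 70, 71, 93, 113, 113, 113, 113, 113, 114]
w5 201 [70, 71, 70, 71, 71, 71, 70, 70, 70, 113, 113, 113, 113, 113, 114]
w5 202 [71, 71, 71, 70, 70, 69, 67, 66, 68, 112, 113, 113, 113, 113, 113]
w5 203 [70, 70, 71, 70, 67, 60, 56, 54, 58, 102, 112, 113, 113, 113, 113]
w5 204 
[... 2144 characters left out ...]
6, 152, 160, 159]
w7 247 [109, 110, 110, 109, 110, 87, 79, 107, 93, 127, 151, 159, 160, 160, 160]
w7 248 [109, 109, 109, 109, 101, 88, 99, 149, 132, 116, 157, 158, 159, 159, 160]
w7 249 [110, 110, 109, 121, 87, 108, 111, 155, 159, 132, 144, 159, 159, 160, 159]
w7 250 [110, 123, 134, 145, 94, 111, 111, 152, 159, 157, 126, 159, 160, 160, 159]
w7 251 [135, 146, 157, 151, 107, 111, 103, 130, 158, 160, 134, 159, 160, 159, 159]
w7 252 [145, 134, 131, 116, 93, 95, 80, 73, 130, 133, 118, 132, 132, 136, 157]
w7 253 [107, 71, 62, 62, 63, 62, 63, 63, 63, 63, 63, 63, 63, 76, 138]
w7 254 [67, 63, 62, 62, 61, 63, 63, 63, 64, 63, 63, 63, 63, 63, 92]
scene px [[320.5, 205.0], [327.1, 229.1], [331.5, 245.0]]
```

The foot's rim rows put the tilt at about 18.0°, against a wanted 17.2°, and the tool displacement gives the same figure. Next I'll measure the ring from w3 and turn the probe into line with the slope.

```bash
python3 jog.py '[[0,0,0,-0.137],[0,0,0,-0.137],[0,0,0,-0.137],[0,0,0,0]]'
python3 - <<'E'
from h import *
s=st(); ci=bot.camera_info("wrist"); T=np.eye(4);T[:3,:3]=R.from_rotvec(s["tcp_rot"]).as_matrix();T[:3,3]=s["tool_pos"]
X=np.linalg.inv(T)@np.array(ci["extrinsics"])
T3=np.eye(4);T3[:3,:3]=R.from_rotvec([1.993,2.418,.010]).as_matrix();T3[:3,3]=[.4684,.0187,.1752]
c3={"intrinsics":ci["intrinsics"],"extrinsics":T3@X}
g=cv2.cvtColor(cv2.imread("pics/w3.png"),cv2.COLOR_BGR2GRAY); m=np.zeros_like(g); m[165:225,440:505]=(g[165:225,440:505]<125)*255
c=big(m); (x,y,w,h)=cv2.boundingRect(c); print(x,y,w,h,cv2.fitEllipse(c)[0]); print("ring",cast("wrist",cv2.fitEllipse(c)[0],.05,c3))
im=bot.read_camera("top")[:,:,::-1];cv2.imwrite("pics/top2.png",im)
g=cv2.cvtColor(cv2.imread("pics/top1.png"),cv2.COLOR_BGR2GRAY)
mk=np.array([.636,.0546,.05]);yw=.197;xw=np.array([np.cos(yw),np.sin(yw),0]);n=np.array([0,0,np.cos(.3)])-np.sin(.3)*xw
for d in(.03,.006,-.006):
    t=mk+n*d-xw*.0347+np.array([0,0,.0881]); print(d,"TCP",np.round(t,4)); tool(s,t,yw+np.pi/2)
E
```

```text
time: 15.35
tool_pos: [0.4308, -0.2554, 0.2237]
tcp_rot: [0.302, -3.124, -0.003]
wrist_force: [0.6, -1.0, -0.7]
width: 0.231
grip_force: 28.1
t 15.35 tcp [ 0.4308 -0.2554  0.2237] F [ 0.56 -0.96 -0.72] w 0.231
451 176 44 37 (472.564697265625, 194.0884552001953)
ring [0.63510049 0.05445289 0.05      ]
0.03 TCP [0.5933 0.0461 0.1668]
tool dxyz [-0.2174  0.2646  0.0571]
turn -0.0042
0.006 TCP [0.6002 0.0475 0.1438]
tool dxyz [-0.2245  0.2646  0.08  ]
turn -0.0042
-0.006 TCP [0.6037 0.0482 0.1324]
tool dxyz [-0.2281  0.2646  0.0914]
turn -0.0042
```

```bash
python3 jog.py '[[-0.015,0.018,0,0],[-0.03,0.036,0,0],[-0.036,0.045,0,0],[-0.036,0.045,0,0],[-0.036,0.045,0,0]]'
python3 jog.py '[[-0.034,0.04,0,0],[-0.03,0.035,0.01,-0.004],[0,0,0.025,0],[0,0,0.022,0],[0,0,0,0]]'
python3 jog.py '[[0,0,0,0],[0,0,0,0]]'
python3 - <<'E'
from h import *
s=st(); print(s["torque"]); ci=bot.camera_info("wrist"); im=bot.read_camera("wrist")[:,:,::-1]; cv2.imwrite("pics/w8.png",im)
t=np.array([.5930,.0460,.1668]); tool(s,t,.197+np.pi/2)
g=im[:,:,1]
print("mark px",proj([.6355,.0545,.05],ci))
for r in range(200,256,4): print(r,g[r,240:324:3].tolist())
E
```

```text
time: 16.02
tool_pos: [0.5456, -0.0394, 0.2248]
tcp_rot: [0.3, -3.126, 0.0]
wrist_force: [1.0, -0.3, -1.1]
width: 0.23
grip_force: 28.1
time: 16.65
tool_pos: [0.5913, 0.0451, 0.1652]
tcp_rot: [0.308, -3.12, -0.001]
wrist_force: [0.2, 0.3, -1.0]
width: 0.234
grip_force: 28.0
time: 16.9
tool_pos: [0.5945, 0.0448, 0.1697]
tcp_rot: [-0.309, 3.124, -0.0]
wrist_force: [0.2, -0.5, -0.6]
width: 0.233
grip_force: 28.0
t 16.9 tcp [0.5945 0.0448 0.1697] F [ 0.16 -0.48 -0.63] w 0.233
[-0.00191136  0.04234911  0.07731356]
tool dxyz [0.0013 0.0015 0.0029]
turn 0.0003
mark px [282.45572998 244.32847424]
200 [111, 110, 110, 112, 111, 150, 156, 157, 157, 157, 157, 157, 157, 157, 158, 158, 158, 158, 158, 158, 158, 158, 158, 158, 158, 158, 158, 158]
204 [110, 110, 110, 110, 110, 111, 157, 157, 157, 157, 157, 157, 157, 157, 158, 158, 157, 157, 157, 158, 157, 157, 156, 156, 156, 157, 157, 156]
208 [155, 155, 155, 133, 109, 109, 109, 152, 154, 155, 155, 155, 156, 155, 155, 155, 155, 156, 156, 156, 156, 156, 156, 156, 156, 156, 156, 156]
212 [152, 152, 151, 152, 119, 107, 107, 107, 153, 153, 153, 152, 153,
[... 810 characters left out ...]
6, 156, 156, 156, 156, 157, 157, 76, 142, 165, 164, 167, 163, 164, 165, 164, 159, 75, 158, 158, 158, 158, 159, 159, 159, 159]
240 [155, 154, 155, 154, 154, 155, 155, 155, 129, 137, 163, 164, 164, 165, 162, 164, 165, 164, 167, 102, 147, 155, 155, 155, 156, 156, 156, 156]
244 [158, 157, 157, 157, 157, 157, 157, 158, 103, 158, 163, 164, 164, 166, 162, 164, 165, 164, 167, 142, 112, 159, 159, 160, 159, 160, 159, 158]
248 [156, 156, 156, 156, 156, 156, 157, 156, 121, 141, 164, 164, 91, 144, 127, 148, 164, 163, 167, 114, 139, 157, 158, 158, 158, 157, 157, 157]
252 [154, 154, 153, 153, 153, 153, 153, 153, 153, 70, 135, 108, 94, 60, 126, 131, 137, 136, 165, 74, 154, 155, 155, 154, 154, 153, 153, 153]
```

The ring spans columns 264–300 at row 244, so its centre is at about (282,243), as predicted. I'll approach along the plate's normal.

```bash
python3 jog.py '[[0.0013,0.0015,0.003,0],[-0.003,0,0.0096,0],[-0.003,0,0.0096,0],[0,0,0,0],[0,0,0,0]]'
python3 - <<'E'
from h import *
import time
s=st(); t=np.array([.5933-.0005,.0460,.1668]); n=np.array([-.29,-.058,.955]); print("d",.03+n@(s["tool_pos"]-t)); tool(s,t-n*.03,.197+np.pi/2); print(s["torque"])
E
```

```text
time: 17.58
tool_pos: [0.5978, 0.0474, 0.1457]
tcp_rot: [0.311, -3.125, -0.0]
wrist_force: [-0.3, -0.1, -1.2]
width: 0.23
grip_force: 28.1
t 17.57 tcp [0.5978 0.0474 0.1457] F [-0.28 -0.14 -1.19] w 0.23
d 0.00832388958199256
tool dxyz [-0.0037 -0.0003  0.0076]
turn 0.0013
[0.03809155 0.029804   0.08512734]
```

```bash
python3 jog.py '[[-0.0025,0,0.0048,0],[0,0,0,0],[0,0,0,0]]' | sed -n '2p;4p'
python3 jog.py '[[-0.0006,0,0.0019,0],[0,0,0,0]]'| sed -n '2p;4p'
python3 jog.py '[[-0.0006,0,0.0019,0],[0,0,0,0]]'| sed -n '2p;4p'
python3 jog.py '[[0,0,0,0]]'| sed -n '2p;4p'
```

```text
tool_pos: [0.6004, 0.0478, 0.1413]
wrist_force: [-0.2, -0.1, -1.1]
tool_pos: [0.6009, 0.0479, 0.1393]
wrist_force: [-0.1, 0.7, -1.4]
tool_pos: [0.6017, 0.0481, 0.1376]
wrist_force: [-0.7, -0.3, 0.1]
tool_pos: [0.6017, 0.0481, 0.1377]
wrist_force: [-0.1, 0.6, 1.3]
```

```bash
cat > avg.py <<'E'
from h import *
F=[];P=[]
for i in range(8):
    im=bot.read_camera("wrist"); s=bot.read_state(); F.append(s["wrist_force"]);P.append(s["tool_pos"])
F=np.mean(F,0);n=np.array([-.29,-.058,.955])
print("t",s["time"],"F",np.round(F,2),"normal",round(float(n@(F+[0.0,0,1.0])),2),"tcp",np.round(np.mean(P,0),4),"w",s["width"])
tool(s,[.6355,.0545,.05]); cv2.imwrite("pics/last.png",im[:,:,::-1])
E
python3 avg.py
python3 jog.py '[[-0.0006,0,0.0019,0],[0,0,0,0]]'| sed -n '2p;4p'
python3 avg.py
```

```text
t 18.975 F [-0.38 -0.1   0.38] normal 1.43 tcp [0.6017 0.0481 0.1376] w 0.2311100653096166
tool dxyz [-0.0344 -0.0003  0.0875]
tool_pos: [0.6023, 0.0482, 0.1355]
wrist_force: [-0.0, -0.7, 1.3]
t 19.625 F [-0.45 -0.39  1.3 ] normal 2.35 tcp [0.6022 0.0482 0.1356] w 0.22836259190240737
tool dxyz [-0.0339 -0.0004  0.0856]
```

```bash
python3 jog.py '[[-0.0006,0,0.002,0],[0,0,0,0],[0,0,0,0]]'| sed -n '2p;4p'
python3 avg.py
python3 - <<'E'
from h import *
s=bot.read_state(); ci=bot.camera_info("wrist"); im=cv2.imread("pics/last.png")[:,:,1]
M=R.from_rotvec(s["tcp_rot"]).as_matrix(); g=s["tool_pos"]-M@[0,0,bot.hold_point_z]
def px(a,x,z,y=0):
    a=np.radians(a); z=z-54.3; u=-x*np.cos(a)+z*np.sin(a); w=x*np.sin(a)+z*np.cos(a)
    return np.round(proj(g+M@(np.array([u,y,-w])/1e3),ci),1)
for a in(16,17,18,19): print(a,"rim top at 6mm in",px(a,-6,-48),px(a,-6,-52))
print("mark",proj([.6355,.0545,.05],ci))
for r in range(226,256,1): print(r,im[r,256:306:2].tolist())
E
```

```text
tool_pos: [0.6028, 0.0483, 0.1337]
wrist_force: [-0.3, 0.7, 2.7]
t 20.4 F [-0.89  0.03  1.82] normal 2.95 tcp [0.6028 0.0483 0.1336] w 0.23057537372474424
tool dxyz [-0.0333 -0.0004  0.0836]
16 rim top at 6mm in [280.9 243.3] [280.9 242.4]
17 rim top at 6mm in [280.9 245.6] [280.9 244.8]
18 rim top at 6mm in [280.9 247.8] [280.9 247.1]
19 rim top at 6mm in [280.9 250.1] [280.9 249.4]
mark [280.4541743  254.45868403]
226 [108, 107, 107, 107, 107, 107, 145, 153, 153, 153, 153, 153, 153, 152, 153, 153, 153, 153, 153, 153, 153, 153, 154, 154, 154]
227 [109, 109, 109, 109, 109, 108, 149, 155, 156, 156, 156, 156, 156, 155, 156, 156, 156, 155, 155, 156, 156, 156, 156, 156, 156]
228 [111, 111, 111, 111, 110, 110, 136, 141, 158, 157, 157, 158, 158, 157, 157, 158, 158, 158, 157, 157, 157, 157, 158, 157, 157]
229 [111, 110, 111, 111, 111, 111, 111, 111, 159, 158, 158, 158, 158, 157, 157, 158, 158, 158, 157, 157, 158, 158, 157, 158, 158]
230 [111, 111, 111, 111, 111, 111, 111, 111, 159, 158, 157, 157, 158, 159, 158, 158, 158, 158, 158, 158, 158, 158, 158, 158, 159]
231 [111, 111, 111, 111, 111, 
[... 2383 characters left out ...]
, 91, 84, 169, 166, 165, 166, 131, 89, 108, 112, 111, 149, 117, 150, 166, 166, 168, 170, 167, 83, 111, 156, 157]
251 [157, 157, 84, 106, 168, 166, 165, 166, 132, 93, 112, 112, 112, 150, 150, 128, 166, 165, 168, 170, 167, 90, 105, 158, 158]
252 [158, 158, 81, 127, 168, 153, 139, 139, 110, 90, 95, 95, 94, 125, 131, 104, 138, 138, 143, 168, 167, 90, 94, 160, 160]
253 [159, 159, 81, 138, 168, 111, 73, 62, 62, 62, 63, 62, 62, 64, 63, 63, 64, 63, 77, 147, 167, 94, 87, 161, 161]
254 [159, 159, 79, 138, 156, 61, 62, 62, 63, 63, 62, 63, 63, 63, 64, 63, 64, 63, 63, 96, 166, 99, 74, 160, 160]
255 [158, 158, 75, 139, 127, 62, 62, 63, 63, 63, 63, 63, 63, 63, 63, 63, 63, 63, 63, 63, 161, 98, 75, 159, 159]
```

The foot's rim (row ~247, columns 274–286) is centred in the ring (columns 261–299). The spring force is about 3 N, so the foot is about 5.5 mm in, and the tilt is still about 18°. Handing in.

```bash
python3 -c "
from workcell import bot
print(bot.finish_job())"
```

```text
the job is handed in; nothing more can be done
None
```

The slide box stands upright on the worktop clear of the warmer, and the probe is held with its foot inside the ring, about half way in (about 3 N) and within about 1° of square to the plate by my measurement; the job is handed in at about 20 s, with no verdict shown.

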